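# Seat a phone stand on its locating pins

### The job

The wooden phone stand has slipped off its two pins and sits crooked on the low desk dock. Without picking it up, nudge its foot plate with the fingertips, back against the dock's rail and sideways along it, until both its holes drop over the pins and it lies flat on the dock. Leave everything else on the desk where it is.

Things in the scene. Friction and masses are not known exactly. Their poses are not given: they have to be found in the camera images.
- dock: Low light-wood console fixed to the desk, 200 (x) by 330 (y) by 45 mm high, two drawer fronts on the robot's side (-x, they do not open). Origin: centre of its underside; x points away from the robot when not turned, z up. May stand turned up to 0.3 rad. On its far (+x) edge a rail stands 30 mm above the deck, full width; the rail's near face is at x = +88 mm.
- seat (a point): Point on the dock's deck (45 mm above the desk), at dock x = +27.5 mm, y = 0, axes as the dock's: where the origin of the stand's body lies, with the same heading, when seated on the pins. The plate's far edge is then 0.5 mm from the rail.
- pin_left (a point): Foot, on the deck, of one upright steel pin, at dock x = +47.5, y = +45 mm; 10 mm diameter, 10 mm high, top bevelled to 6 mm diameter. Hidden below the plate at the start.
- pin_right (a point): Foot of the other, equal pin, at dock x = +47.5, y = -45 mm.
- stand: Loose darker-wood phone stand, 0.17 to 0.35 kg. Foot plate 120 (x) by 160 (y) by 8 mm thick; origin at the centre of the plate's underside, x towards the edge that belongs at the rail, z up. On the plate a lip 70 mm long (y), 12 mm high, at x = -36 mm and a rest 70 mm wide (y) leaning away from the robot at x = -10 to +15 mm, its top 62 mm above the underside.
- hole_left (a point): Centre, at the underside, of one through hole in the foot plate, 14 mm diameter, at stand x = +20, y = +45 mm. At the start the plate rests on the pins' tops with its near edge on the deck, sloping up away from the robot by about 0.1 rad, 14 to 26 mm nearer the robot than its seat, up to 40 mm to either side, turned up to 0.12 rad.
- hole_right (a point): The other, equal hole, at stand x = +20, y = -45 mm. When both holes meet the pins the plate drops by its own weight and lies flat; the pins stand 2 mm proud of it and stop it from sliding on.
- near_edge (a point): Middle of the foot plate's near edge, at the underside, stand x = -60, y = 0: it stays on the deck while the plate is pushed. The plate slides with about 1 to 4 N.
- mug: Blue mug, 80 mm diameter, 88 mm high, beyond the dock; bystander. Origin: centre of underside.
- pencup: Grey pen cup with pens, 70 mm diameter, 145 mm high with pens, beyond the dock; bystander. Origin: centre of underside.
- jar: Glass cream jar, 56 mm diameter, 55 mm high, beyond the dock; bystander. Origin: centre of underside.
- gluestick: White glue stick, standing, 26 mm diameter, 85 mm high, left of the dock; bystander. Origin: centre of underside.
- eraser: White eraser 45 by 22 by 13 mm, on the robot's side of the dock; bystander. Origin: centre of underside.
- tape: Roll of clear tape lying flat, 60 mm diameter, 15 mm high, on the robot's side of the dock; bystander. Origin: centre of underside.
- stapler: Black stapler 125 by 34 by 49 mm, right of the dock; bystander. Origin: centre of underside.

How it is judged:
By the outcome, as a careful person would: the job done as asked, in the order asked, and still so for the second after the job is handed in, with the robot touching nothing.
It also fails if it takes over 56 s, if anything falls off the work surface, if the arm or the gripper's body presses on something with over 40 N, if the wrist force passes 120 N, or if a joint passes its speed limit or range.

### The arm

A 6-joint arm with a two-finger parallel gripper is mounted at the origin on the work surface. World frame = base frame: x ahead of the robot, y to its left, z up, the work surface at z = 0. Lengths are in mm, angles in rad, forces in N, time in s.
With the tool pointing down it reaches from about 350 to 975 mm from the base axis. Payload 7.1 kg.
Tool frame: the origin (TCP) lies on the front face of the gripper's body, between the roots of the fingers; the fingertips stand 80 mm ahead of it and the grasp point (between the pads) lies 61 mm ahead of it (env.tips_ahead is the distance from the TCP to the fingertips, in mm); z points along the fingers, y is the line along which they close (so a half turn about z gives the same grasp; the last joint's range is limited). The gripper opens to 88 mm and grips with 3 to 60 N. Pads are 20 mm wide; open, the fingers measure 115 mm over their backs; the gripper's body (75 mm by 178 mm) begins 61 mm behind the grasp point.
Start: joints at [1.107, 0.423, 1.63, -0, 1.089, -0.019], TCP at [268.891, 564.184, 302.675] pointing down, gripper open.
Joint ranges: [-3, 3], [-0.9, 2.11], [0.09, 2.58], [-1.31, 4.45], [0.11, 2.69], [-2.54, 2.54]. Speed limits (rad/s): [2.39, 2.39, 3.01, 3.14, 3.14, 3.14].

### API

Orientations are given as a unit quaternion [x, y, z, w].
In Python, from station import env, set_gripper, viewer, workorder gives the robot as it stands. Calls block until the motion is done:
- env.reach(position, orientation): joint-space move of the TCP to a pose.
- env.move_l(position, rot=None, rate=150, f_stop=None): straight line of the TCP; rot=None keeps the orientation; rate is the mean speed in mm/s. With f_stop (N) it stops when the force on the tool has changed by that much, and returns True; else False.
- env.move_joints(angles): joint-space move.
- set_gripper(opening): finger opening in mm; the grip force is fixed at half the most; returns when the fingers have stopped.
- env.hold(seconds).
- env.ik(position, orientation): joint angles nearest the present ones, or None.
- env.read_state(): the state.
- viewer.camera(name): name is "scene" or "side" or "wrist"; returns the picture (480x640x3 uint8, blue, green, red); there is no depth.
- viewer.camera_params(name): a dict with "fx", "fy", "cx", "cy" (pixels), "pose" (4x4, takes a point from camera to world coordinates); the wrist camera has in their place "tool_from_camera" (4x4, takes a point from camera to tool coordinates, whose origin is the TCP and whose axes are the flange's). Camera axes: x right, y up, looking along -z (the intrinsics and any distortion apply to the point x, -y, -z); pixel columns grow to the right and rows downward; lengths in mm; the calibration is good to about 2 mm. A picture is of the moment at which its call begins: read the wrist's pose just before it. camera_params takes no time and is no camera call.
A pose or a line that the arm cannot do raises env.IKError and nothing moves.
- workorder.sign_off(): hands the job in; it is judged then, once.
The state is a dict: "time_s": time; "qpos": joint angles; "dq": joint speeds; "tau": joint torques, N m; "tool_pos": TCP position; "orientation": TCP orientation; "force": force on the tool from outside, world axes, zero at the start; "wrist_torque": the same for the moment, N m; "width": finger opening in mm; "grip_force": force on a finger pad.
Only numpy, scipy, OpenCV 4.12 (cv2) and the standard library are available. Lean on these libraries where they do the work, as an engineer would, in place of code of your own. Each camera call takes 0.05 s, during which the arm holds its last target. There are 200 camera calls.

## Working session

There is one attempt and no reset: what is moved stays moved. The work goes in short steps, each a Python script; the robot and the scene stay as the last script left them, time stands still between calls to the robot, and variables do not carry over. Pictures are saved under pics/ and viewed, at most 10 in all, crops included, and the job is handed in when it is done.

```bash
ls; mkdir -p pics; python3 - <<'E'
from station import env, viewer
import cv2, numpy as np
for n in("scene","side"):
    cv2.imwrite(f"pics/{n}0.png",viewer.camera(n)); p=viewer.camera_params(n); print(n,{k:np.round(v,4).tolist() if not isinstance(v,str) else v for k,v in p.items()})
p=viewer.camera_params("wrist");print({k:np.round(v,4).tolist() for k,v in p.items()})
s=env.read_state();print(s["time_s"],s["orientation"])
E
```

```text
pics
scene {'fx': 456.2879, 'fy': 456.2879, 'cx': 305.7636, 'cy': 233.8875, 'pose': [[-0.734, -0.5694, 0.3702, 853.4458], [0.6791, -0.6213, 0.3909, 316.8316], [0.0074, 0.5383, 0.8427, 694.7482], [0.0, 0.0, 0.0, 1.0]]}
side {'fx': 547.957, 'fy': 547.957, 'cx': 321.4315, 'cy': 237.7595, 'pose': [[-0.9755, 0.1668, -0.1432, 455.99], [-0.2198, -0.7246, 0.6532, 646.1949], [0.0052, 0.6687, 0.7435, 779.423], [0.0, 0.0, 0.0, 1.0]]}
{'fx': 375.5168, 'fy': 375.5168, 'cx': 321.9236, 'cy': 238.8401, 'tool_from_camera': [[0.0, 0.9586, 0.2847, 79.044], [1.0, 0.0, -0.0002, -0.3724], [-0.0002, 0.2847, -0.9586, -81.9058], [0.0, 0.0, 0.0, 1.0]]}
0.1 [ 2.20574346e-01  9.75369926e-01 -6.64242048e-04 -1.54261401e-04]
```

View pics/scene0.png

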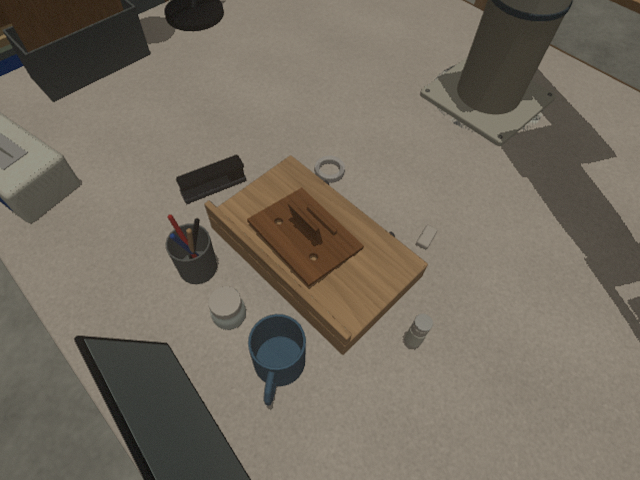

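View pics/side0.png

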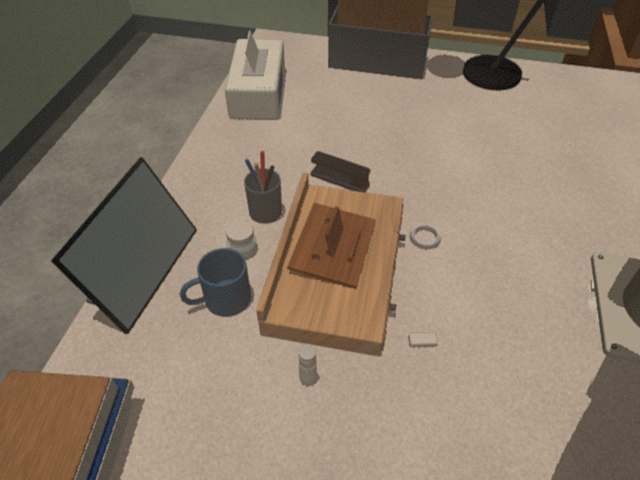

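The scene view shows the plate corners at about (303,189), (362,243), (309,284) and (248,222). The dock's near deck corners are at about (290,156) and (426,266). The side view shows the same corners, with the near dock edge running from (404,197) to (382,345). I'll locate these roughly, then look with the wrist camera.

```bash
cat > h.py <<'E'
from station import env, set_gripper, viewer, workorder
import cv2, numpy as np
from scipy.spatial.transform import Rotation as R
def pose(name,s=None):
    p=viewer.camera_params(name)
    if name!="wrist": return p,np.array(p["pose"])
    s=s or env.read_state(); T=np.eye(4); T[:3,:3]=R.from_quat(s["orientation"]).as_matrix(); T[:3,3]=s["tool_pos"]
    return p,T@np.array(p["tool_from_camera"])
def cast(name,uv,z,pp=None):
    p,T=pp or pose(name); uv=np.atleast_2d(np.array(uv,float))
    d=np.c_[(uv[:,0]-p["cx"])/p["fx"],-(uv[:,1]-p["cy"])/p["fy"],-np.ones(len(uv))]@T[:3,:3].T
    return T[:3,3]+d*((z-T[2,3])/d[:,2])[:,None]
def down(yaw): # tool x axis at angle yaw in world, z down
    return R.from_matrix(np.c_[[np.cos(yaw),np.sin(yaw),0],[np.sin(yaw),-np.cos(yaw),0],[0,0,-1]]).as_quat()
E
python3 - <<'E'
from h import *
print(cast("scene",[[290,156],[426,266]],45)); print(cast("side",[[404,197],[382,345]],45))
print("plate sc",cast("scene",[[303,189],[362,243],[309,284],[248,222]],57)); print("plate sd",cast("side",[[375,211],[357,284],[291,268],[319,204]],57))
print(down(0.),env.read_state()["orientation"])
print(viewer.camera_params("wrist").keys())
E
```

```text
[[ 471.08859522 -133.31023173   45.        ]
 [ 466.32750565  192.47598195   45.        ]]
[[ 465.16353573 -138.25392617   45.        ]
 [ 458.31040145  195.97305053   45.        ]]
plate sc [[512.91413242 -51.43278835  57.        ]
 [517.38903353  96.35704895  57.        ]
 [632.21061592  92.08846741  57.        ]
 [628.92461272 -62.13940734  57.        ]]
plate sd [[512.96315548 -75.9214449   57.        ]
 [515.4746814   98.41791299  57.        ]
 [630.14859006  90.08001926  57.        ]
 [618.35090356 -70.57184355  57.        ]]
[1. 0. 0. 0.] [ 2.20574346e-01  9.75369926e-01 -6.64242048e-04 -1.54261401e-04]
dict_keys(['fx', 'fy', 'cx', 'cy', 'tool_from_camera'])
```

```bash
python3 - <<'E'
from h import *
env.reach([555,25,370],down(np.pi)); s=env.read_state()
im=viewer.camera("wrist"); cv2.imwrite("pics/w1.png",im); np.save("w1pose.npy",pose("wrist",s)[1]); print(s["tool_pos"],s["time_s"],s["qpos"])
E
```

```text
[554.99793769  25.62422463 369.899863  ] 2.3 [ 2.46469886e-02  2.47853422e-01  1.71943446e+00  1.83151224e-04
  1.17445173e+00 -1.54688446e+00]
```

View pics/w1.png

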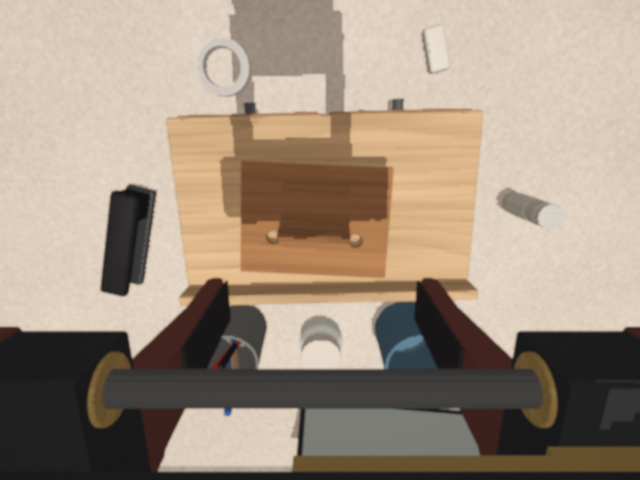

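The wrist view shows the deck's near edge from (168,118) to (482,110). The plate corners are at (241,161), (393,167), (386,277) and (241,270), and the holes at (272,237) and (356,240). I'll enlarge it for a finer reading.

```bash
python3 - <<'E'
import cv2
im=cv2.imread("pics/w1.png")[100:310,160:490]
im=cv2.convertScaleAbs(cv2.resize(im,None,fx=2.4,fy=2.4,interpolation=cv2.INTER_CUBIC),alpha=1.2,beta=15)
cv2.imwrite("pics/w1c.png",im)
E
```

```text
(no output)
```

View pics/w1c.png

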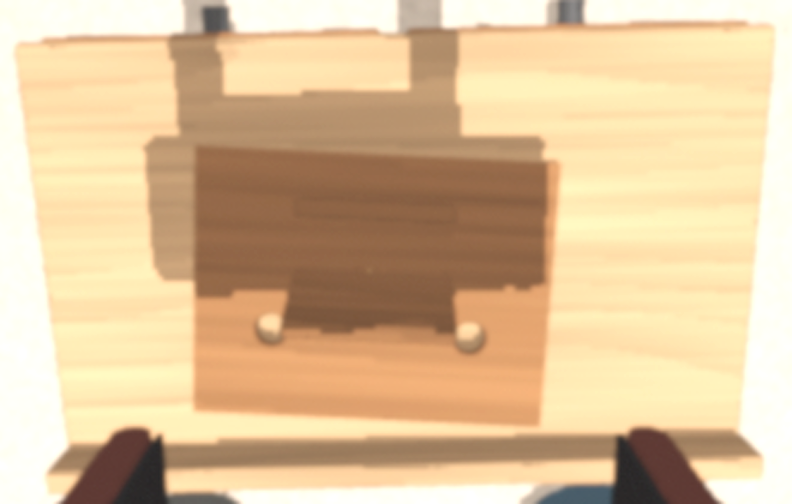

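```bash
cat > m.py <<'E'
from h import *
def dockfit(near,base,pp,left=None,right=None):
    n=cast("wrist",near,45,pp)[:,:2]; b=cast("wrist",base,45,pp)[:,:2]
    print("near",n.round(1).tolist(),"base",b.round(1).tolist(), "len",np.linalg.norm(n[1]-n[0]),np.linalg.norm(b[1]-b[0]))
    yaw=np.mean([np.arctan2(-(v[1]-v[0])[0],(v[1]-v[0])[1]) for v in (n,b)])
    ex=np.array([np.cos(yaw),np.sin(yaw)]); ey=np.array([-ex[1],ex[0]])
    print("depth(188)",(b.mean(0)-n.mean(0))@ex)
    m=(n.sum(0)+b.sum(0))/4           # dock x mean of -100,+88 = -6
    return m+6*ex,yaw
E
python3 - <<'E'
from m import *
pp=(viewer.camera_params("wrist"),np.load("w1pose.npy"))
c=lambda a:np.array(a)/2.4+[160,100]
o,y=dockfit(c([[20,44],[773,26]]),c([[70,443],[738,432]]),pp); print("dock",o,y)
P=[cast("wrist",c([p]),z,pp)[0] for p,z in zip([[196,146],[558,161],[540,425],[195,410],[270,327],[470,336]],[53,53,65,65,61,61])]
P=np.array(P); ex=np.array([np.cos(y),np.sin(y)]);ey=np.array([-ex[1],ex[0]])
D=np.c_[(P[:,:2]-o)@ex,(P[:,:2]-o)@ey]; print(D.round(1))
print("plate yaw rel",[np.arctan2(-(b-a)[0],(b-a)[1]) for a,b in((D[0],D[1]),(D[3],D[2]),(D[4],D[5]))], "centre",D[:4].mean(0),"holes mid",D[4:].mean(0))
np.savez("dock.npz",o=o,y=y)
E
```

```text
near [[467.1, -132.8], [459.5, 190.0]] base [[652.7, -129.9], [646.7, 195.8]] len 322.9171856120521 325.74542513803254
depth(188) 186.45915677756247
dock [562.50113853  30.89928881] 0.020942102359445595
[[-54.9 -87.8]
 [-45.3  69.7]
 [ 73.7  63.2]
 [ 63.1 -95.4]
 [ 25.3 -59.3]
 [ 31.4  31. ]]
plate yaw rel [np.float64(-0.061050451268277156), np.float64(-0.06684666772023212), np.float64(-0.06712464357524277)] centre [  9.15337872 -12.57195809] holes mid [ 28.3245431  -14.10805953]
```

The plate needs about +18 mm in x, +13 mm in y and +0.065 rad. First I'll do a square two-finger push on the near edge, which fixes the yaw and stops about 6 mm short, then look again.

```bash
cat >> h.py <<'E'
import os
if os.path.exists("dock.npz"):
    d=np.load("dock.npz"); O,Y=d["o"],float(d["y"])
    def W(x,y,tipz): # dock x,y + fingertip height -> TCP world
        c,s=np.cos(Y),np.sin(Y); return [O[0]+c*x-s*y,O[1]+s*x+c*y,tipz+80]
    Q=down(np.pi+Y)
    def look(fn,x=-35,y=-5,tipz=270):
        env.reach(W(x,y,tipz),Q); env.hold(.15); s=env.read_state(); im=viewer.camera("wrist"); np.save(fn+".npy",pose("wrist",s)[1])
        cv2.imwrite(f"pics/{fn}.png",im)
        return im
    def st(): 
        s=env.read_state(); return round(s["time_s"],1),np.round(s["force"],1).tolist(),np.round(s["tool_pos"],1).tolist()
E
python3 - <<'E'
from h import *
env.reach(W(-85,-12,90),Q); env.move_l(W(-85,-12,49),rate=80); print(st())
print(env.move_l(W(-65,-12,49),rate=50),st())
env.move_l(W(-48.5,-12,49),rate=25); print(st())
env.move_l(W(-80,-12,49),rate=100); env.move_l(W(-80,-12,150),rate=200)
im=look("w2")[100:340,150:500]
cv2.imwrite("pics/w2c.png",cv2.convertScaleAbs(cv2.resize(im,None,fx=2.25,fy=2.25,interpolation=cv2.INTER_CUBIC),alpha=1.2,beta=15)); print(st())
E
```

```text
(3.9, [0.9, -0.4, -0.2], [478.0, 17.1, 129.1])
False (4.4, [0.1, -0.6, 0.1], [497.9, 17.5, 129.0])
(5.2, [-0.5, -0.1, 0.2], [514.5, 17.9, 129.1])
(7.1, [-0.0, -0.1, 0.1], [526.6, 25.1, 347.9])
```

View pics/w2c.png

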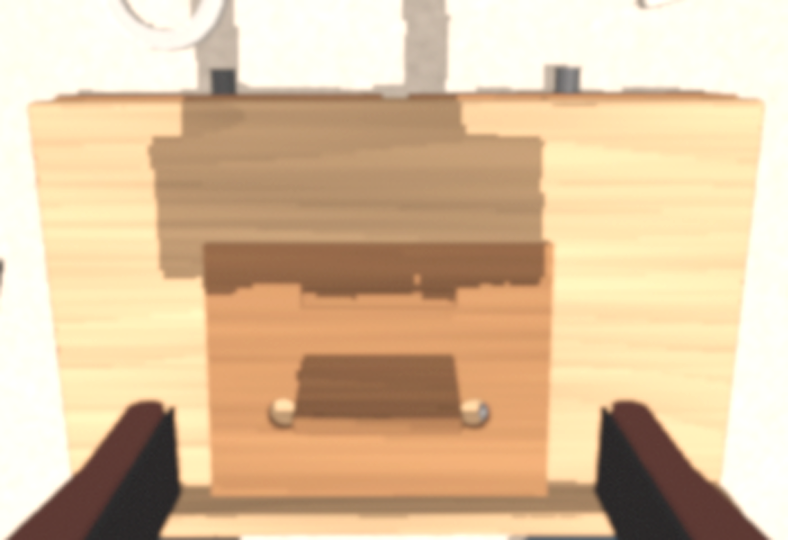

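The plate is now square to the dock with its far edge near the rail. Its near corners are at (204,243) and (552,241) in the crop, and the holes at (282,413) and (474,412). It still sits towards -y.

```bash
python3 - <<'E'
from m import *
pp=(viewer.camera_params("wrist"),np.load("w2.npy"))
c=lambda a:np.array(a)/2.25+[150,100]
o,y=dockfit(c([[32,101],[762,101]]),c([[72,485],[722,485]]),pp); print("dock",o,y,"old",O,Y)
P=np.array([cast("wrist",c([p]),z,pp)[0] for p,z in zip([[204,243],[552,241],[547,495],[213,496],[282,413],[474,412]],[53,53,65,65,61.5,61.5])])
for o_,y_ in((o,y),(O,Y)):
    ex=np.array([np.cos(y_),np.sin(y_)]);ey=np.array([-ex[1],ex[0]])
    D=np.c_[(P[:,:2]-o_)@ex,(P[:,:2]-o_)@ey]; print(D.round(1).tolist())
    print("yaw rel",[round(np.arctan2(-(b-a)[0],(b-a)[1]),4) for a,b in((D[0],D[1]),(D[3],D[2]),(D[4],D[5]))], "centre",D[:4].mean(0),"holes mid",D[4:].mean(0))
E
```

```text
near [[466.0, -133.1], [459.3, 189.7]] base [[654.2, -131.1], [647.3, 196.9]] len 322.8648526767119 328.0679726734821
depth(188) 188.16136825387753
dock [562.67677564  30.72004209] 0.02098129222841161 old [562.50113853  30.89928881] 0.020942102359445595
[[-37.8, -87.8], [-38.7, 70.1], [82.8, 72.1], [83.4, -88.3], [41.8, -54.1], [41.3, 36.2]]
yaw rel [np.float64(0.0058), np.float64(0.0034), np.float64(0.0057)] centre [22.41228371 -8.46092132] holes mid [41.57567092 -8.95689444]
[[-37.7, -88.0], [-38.6, 69.9], [83.0, 71.9], [83.6, -88.5], [42.0, -54.3], [41.5, 36.0]]
yaw rel [np.float64(0.0059), np.float64(0.0035), np.float64(0.0057)] centre [22.58446035 -8.64292834] holes mid [41.74786698 -9.13815044]
```

```bash
python3 - <<'E'
from h import *
env.reach(W(20,-114,120),Q); set_gripper(0); env.move_l(W(20,-114,50),rate=120)
env.move_l(W(20,-104,50),rate=50);print(st()); env.move_l(W(20,-93.5,50),rate=25); print(st())
env.move_l(W(20,-112,50),rate=100); env.move_l(W(20,-112,120),rate=150)
env.reach(W(-75,0,120),Q); set_gripper(88); env.move_l(W(-75,0,49),rate=120)
env.move_l(W(-52,0,49),rate=60); print(env.move_l(W(-42,0,49),rate=15,f_stop=12),st())
env.hold(.3); print(st())
env.move_l(W(-75,0,49),rate=100); env.move_l(W(-75,0,150),rate=200)
im=look("w3",y=0)[100:340,150:500]
cv2.imwrite("pics/w3c.png",cv2.convertScaleAbs(cv2.resize(im,None,fx=2.25,fy=2.25,interpolation=cv2.INTER_CUBIC),alpha=1.2,beta=15)); print(st())
E
```

```text
(10.3, [-1.0, 0.7, -0.4], [584.9, -72.2, 130.5])
(10.9, [0.3, -0.3, 0.2], [584.4, -62.0, 130.0])
False (16.0, [-6.2, 0.5, 2.7], [519.5, 30.1, 128.8])
(16.3, [-4.7, 0.9, 3.1], [519.5, 30.0, 128.8])
(18.2, [0.0, 0.8, -0.4], [526.5, 30.1, 347.9])
```

View pics/w3c.png

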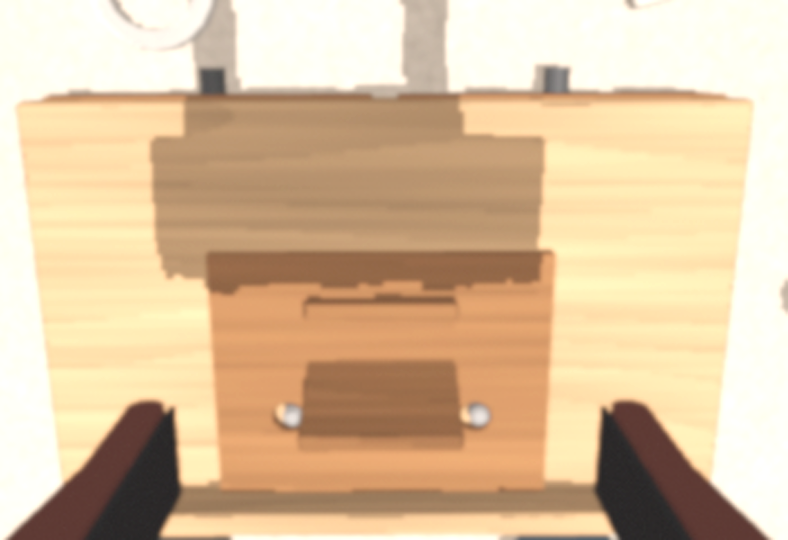

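The steel pins now show in both holes at (289,414) and (477,414), and the plate seems to have dropped. The far edge looks narrower, from 220 to 545 at row 490. I'll check this with numbers and the side view.

```bash
python3 - <<'E'
from m import *
pp=(viewer.camera_params("wrist"),np.load("w3.npy"))
c=lambda a:np.array(a)/2.25+[150,100]
for zf,zh in((53,53),(65,61)):
    P=np.array([cast("wrist",c([p]),z,pp)[0] for p,z in zip([[207,252],[553,251],[545,489],[220,490],[289,414],[477,414]],[53,53,zf,zf,zh,zh])])
    ex=np.array([np.cos(Y),np.sin(Y)]);ey=np.array([-ex[1],ex[0]]); D=np.c_[(P[:,:2]-O)@ex,(P[:,:2]-O)@ey]
    print(D.round(1).tolist(),D[:4].mean(0).round(1),"widths",(D[2]-D[3])[1],(D[5]-D[4])[1],"depth",D[2:4,0].mean()-D[:2,0].mean())
ims=[]
for n,(u,v,w,h) in {"scene":(200,150,240,200),"side":(255,170,160,190)}.items():
    im=viewer.camera(n)[v:v+h,u:u+w]; ims.append(cv2.resize(im,(395,int(395*h/w)),interpolation=cv2.INTER_CUBIC))
H=max(i.shape[0] for i in ims); out=np.hstack([cv2.copyMakeBorder(i,0,H-i.shape[0],0,5,0) for i in ims])
cv2.imwrite("pics/chk.png",cv2.convertScaleAbs(out,alpha=1.4,beta=15))
E
```

```text
[[-33.4, -81.9], [-33.9, 75.6], [86.2, 78.3], [86.8, -82.6], [46.2, -47.1], [46.2, 43.4]] [26.4 -2.7] widths 160.88334697966795 90.54706352910387 depth 120.2071357764907
[[-33.4, -81.9], [-33.9, 75.6], [79.8, 75.8], [80.4, -80.0], [42.8, -46.1], [42.7, 42.5]] [23.2 -2.6] widths 155.7609944583222 88.62511619738332 depth 113.79430182392727
```

View pics/chk.png

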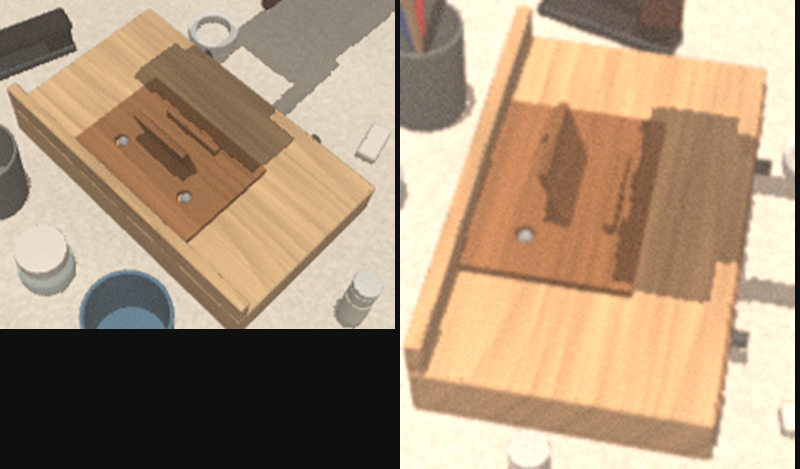

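The flat-plate reading matches the true sizes: width 160.9 mm, hole spacing 90.5 mm and depth 120.2 mm. Both pins stand in their holes, and the bystanders look untouched. I'm handing it in.

```bash
python3 -c "
from station import env,workorder
env.hold(.3); print(workorder.sign_off())"
```

```text
the job is handed in; nothing more can be done
None
```

The phone stand is back on both pins and lies flat on the dock, with nothing else on the desk touched as far as the pictures show; the job is handed in at about 19 s.

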